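# Close a double-lidded tin, lift off the outer lid alone

### The arm

A 6-joint arm with a two-finger parallel gripper is mounted at the origin on a cart in front of the work surface, level with it; the furniture and walls round the work are solid. World frame = base frame: x ahead of the robot, y to its left, z up, the work surface at z = 0. Lengths are in m, angles in rad, forces in N, time in s.
With the tool pointing down it reaches from about 0.3 to 0.85 m from the base axis. Payload 5.4 kg.
Tool frame: the origin (TCP) lies at the very end of the fingers, on their centre line; the grasp point (between the pads) lies 19 mm behind it; z points along the fingers, y is the line along which they close (so a half turn about z gives the same grasp; the last joint's range is limited). The gripper opens to 85 mm and grips with 20 to 120 N. Pads are 22 mm wide; open, the fingers measure 114 mm over their backs; the gripper's body (76 mm by 85 mm) begins 54 mm behind the grasp point. The pads swing forward as they close: fully open they stand 13 mm farther back than shut.
Start: joints at [1.037, 0.158, 1.597, -0, 1.386, -0.21], TCP at [0.183, 0.545, 0.231] pointing down, gripper open.
Joint ranges: [-2.91, 2.91], [-0.94, 2.29], [0.18, 2.7], [-1.29, 4.43], [0.17, 2.64], [-3, 3]. Speed limits (rad/s): [2.57, 2.57, 3.14, 3.14, 3.14, 3.14].

### API

Orientations are given as a unit quaternion [x, y, z, w].
In Python, from plant import arm gives the robot as it stands. Calls block until the motion is done:
- arm.goto(position, orientation): joint-space move of the TCP to a pose.
- arm.servo_line(position, attitude=None, vel=0.15): straight line of the TCP; attitude=None keeps the orientation; vel is the mean speed in m/s.
- arm.move_joints(angles): joint-space move.
- arm.gripper_to(opening, squeeze=None): finger opening in m; squeeze is the grip in N (None keeps the last); returns when the fingers have stopped.
- arm.wait(seconds).
- arm.inverse_kinematics(position, orientation): joint angles nearest the present ones, or None.
- arm.camera(name): name is "scene" or "top"; returns the picture (400x640x3 uint8, red, green, blue); there is no depth.
- arm.camera_model(name): a dict with "intrinsics" (3x3 intrinsics, pixels), "origin" and "rotation" of the camera in the world. Camera axes: x right, y up, looking along -z (the intrinsics and any distortion apply to the point x, -y, -z); pixel columns grow to the right and rows downward; lengths in m; the calibration is good to about 2 mm. A picture is of the moment at which its call begins. camera_model takes no time and is no camera call.
A pose or a line that the arm cannot do raises arm.Unreachable and nothing moves.
- arm.job_done(): hands the job in; it is judged then, once.
Readings, each from a call of its own:
- arm.current_t(): time.
- arm.current_joint_pos(): joint angles.
- arm.current_qvel(): joint speeds.
- arm.current_tau(): joint torques, N m.
- arm.current_tool_pos(): TCP position.
- arm.current_tool_rot(): TCP orientation.
- arm.current_ft_force(): force on the tool from outside, world axes, zero at the start.
- arm.current_moment(): the same for the moment, N m.
- arm.current_finger_gap(): finger opening in m.
- arm.current_finger_force(): force on a finger pad.
Only numpy, scipy, OpenCV 4.12 (cv2) and the standard library are available. Lean on these libraries where they do the work, as an engineer would, in place of code of your own. Each camera call takes 0.05 s, during which the arm holds its last target. There are 200 camera calls.

### The job

Take the spanner off the open green tin and lay it flat on the middle of the grey mat. Then carry the two nested lids over together (the orange stem carries both), lower them onto the tin without dropping them so that the inner lid sits fully home in the mouth, let go, and lift the green outer lid alone (its grip is the black collar), so that the inner lid can be checked: it must stay seated in the tin. Finish still holding the outer lid level above the tin, well clear of the stem; leave the tin standing where it is and do not disturb the dish, bearing, nut or hex key.

Things in the scene. Friction and masses are not known exactly. Their poses are not given: they have to be found in the camera images.
- spanner_mid (a point): Combination spanner, steel, 160 mm long, 22 mm wide at the ends, that lies flat across the open mouth of the tin. The point is the middle of its shank (10 mm wide, 6 mm thick), half-way up, 3 mm above its underside. y runs along the spanner, z is up. 74 g.
- mat_top (a point): Grey rubber mat, 130 mm (its x) by 210 mm (its y), 3 mm thick, fixed flat on the bench, empty. The point is the centre of its top.
- tin_mouth (a point): Round green tin, loose, 0.6 to 1 kg, 104 mm outside diameter (steel bands 106), 60 mm high, wall 6.5 mm, open mouth 91 mm wide and 54 mm deep with small steel balls on its floor. The point is the centre of the mouth, level with the rim; z is the tin's axis, up.
- inner_grip (a point): Inner lid's upright orange stem, round, 14 mm in diameter; its top 28 mm stick out above the outer lid's collar. The point is on its axis at the middle of those 28 mm, 14 mm below the stem's top, 53 mm above the lid's underside. When the lid is home this point is 45 mm above the tin's mouth centre. z is the stem's axis, up.
- outer_grip (a point): Black round collar on the outer lid, 36 mm outside diameter, 24 mm high. The point is its centre, half-way up, 12 mm above the lid's green top face; nested it is 26 mm below the inner lid's point, and must rise 55 mm from there before the stem is out of the collar's hole. z is up.
- tin: The same tin; origin at the centre of its underside, z up.
- inner_lid: Aluminium inner lid, 130 g, starts flat on the bench, the outer lid nested over it, resting on its flange and not locked: lifting the stem carries both. From below: plug 84 mm wide, 8 mm deep (bevelled to 76 at the foot), 2 to 3 mm play all round in the tin's mouth; flange 100 mm wide, 4 mm thick, that rests on the rim; stem. Origin: centre of the underside, z up.
- outer_lid: Green outer lid, 80 to 130 g: a shallow cap 108 mm wide and 7 mm high with the collar on top. Through lid and collar runs a 19 mm hole in which the inner lid's 14 mm stem stands, so it lifts straight up off the inner lid. Origin at the centre of its lower edge, 19 mm below the collar's point, z up.
- spanner: The same spanner; origin on its underside, z up.
- dish: Bystander: round steel parts dish, 106 mm wide, 24 mm high; origin under its centre.
- bearing: Bystander: ball bearing, 47 mm wide, 14 mm high, lying flat; origin under its centre.
- nut: Bystander: steel hexagon nut, 22 mm wide, 11 mm high, between tin and lids; origin under its centre.
- hexkey: Bystander: black hexagon key, 114 by 38 mm, 8 mm thick, lying flat; origin under its centre.
Things that resemble listed ones, but are neither listed nor needed, are in the scene too. Leave any blue or purple look-alike of the outer_lid alone.

How it is judged:
On the way, in this order (a step that is already met when the one before it is completed fails the run):
1. the spanner lies flat on the mat, let go (horizontal distance between spanner_mid and mat_top below 0.06 m and height (world z) of spanner_mid below 0.014 m and angle between spanner_mid's own z axis and vertical below 0.1 rad and contact force between the fingers and spanner below 0.1 N and linear speed of spanner below 0.05 m/s), for 0.2 s.
2. both lids, still nested, sit home on the tin, the stem let go (z of inner_grip in the frame of tin_mouth between 0.041 and 0.048 m and horizontal distance between inner_grip and tin_mouth below 0.008 m and angle between inner_grip's own z axis and vertical below 0.06 rad and angle between tin_mouth's own z axis and vertical below 0.05 rad and z of outer_grip in the frame of inner_grip between -0.03 and -0.021 m and contact force between the fingers and inner_lid below 0.1 N and linear speed of inner_lid below 0.05 m/s), for 0.2 s.
At the end, for the whole second after the job is handed in: Outer lid held still in the fingers, level within 14 deg, within 100 mm of the tin's axis, 61 mm or more above its nested place, touching nothing else. Inner lid home (4 mm height, 8 mm centring, 3.5 deg). Tin within 40 mm of its start. Spanner flat, within 60 mm of the mat's centre (horizontal distance between spanner_mid and mat_top below 0.06 m and height (world z) of spanner_mid below 0.014 m and angle between spanner_mid's own z axis and vertical below 0.1 rad and contact force between the fingers and spanner below 0.1 N and z of inner_grip in the frame of tin_mouth between 0.041 and 0.048 m and horizontal distance between inner_grip and tin_mouth below 0.008 m and angle between inner_grip's own z axis and vertical below 0.06 rad and angle between tin_mouth's own z axis and vertical below 0.05 rad and linear speed of inner_lid below 0.03 m/s and contact force between the fingers and inner_lid below 0.1 N and contact force between the fingers and tin below 0.1 N and z of outer_grip in the frame of inner_grip above 0.035 m and horizontal distance between outer_grip and tin_mouth below 0.1 m and angle between outer_grip's own z axis and vertical below 0.25 rad and contact force between the fingers and outer_lid above 0.5 N and contact force between outer_lid and inner_lid below 0.05 N and contact force between outer_lid and tin below 0.05 N and linear speed of outer_lid below 0.05 m/s and distance of tin from where it was at the start of the episode below 0.04 m); the arm keeps its last pose, push and grip.
It fails at once if the outer lid parts from the inner lid while the inner lid is not seated in the tin (distance between inner_grip and outer_grip above 0.045 m and not (z of inner_grip in the frame of tin_mouth between 0.041 and 0.048 m and horizontal distance between inner_grip and tin_mouth below 0.008 m and angle between inner_grip's own z axis and vertical below 0.06 rad and angle between tin_mouth's own z axis and vertical below 0.05 rad)).
It fails at once if the tin is pushed more than 40 mm or tipped (distance of tin from where it was at the start of the episode above 0.04 m or angle between tin_mouth's own z axis and vertical above 0.25 rad).
It fails at once if the spanner is dropped (falls freely more than about 25 mm) (contact force between the fingers and spanner below 0.1 N and linear speed of spanner above 0.7 m/s).
It fails at once if the lids are dropped (fall freely more than about 25 mm) ((contact force between the fingers and inner_lid below 0.1 N and contact force between the fingers and outer_lid below 0.1 N and linear speed of inner_lid above 0.7 m/s) or (contact force between the fingers and inner_lid below 0.1 N and contact force between the fingers and outer_lid below 0.1 N and linear speed of outer_lid above 0.7 m/s)).
It fails at once if the dish, bearing, nut or hex key is moved more than 20 mm (distance of any of dish, bearing, nut, hexkey from where it was at the start of the episode above 0.02 m).
It also fails if it takes over 67 s, if anything falls off the work surface, if the arm or the gripper's body presses on something with over 40 N, if the wrist force passes 120 N, or if a joint passes its speed limit or range.

## Working session

There is one attempt and no reset: what is moved stays moved. The work goes in short steps, each a Python script; the robot and the scene stay as the last script left them, time stands still between calls to the robot, and variables do not carry over. Pictures are saved under pics/ and viewed, at most 10 in all, crops included, and the job is handed in when it is done.

```bash
mkdir -p pics; ls
python3 - <<'E'
from plant import arm
import cv2,numpy as np
for n in("scene","top"):
    im=arm.camera(n); cv2.imwrite(f"pics/{n}0.png",im[:,:,::-1]); m=arm.camera_model(n)
    print(n,{k:np.round(v,4).tolist() if not isinstance(v,str) else v for k,v in m.items()})
print(arm.current_t(),arm.current_tool_rot(),arm.current_finger_gap())
E
```

```text
pics
scene {'intrinsics': [[403.0688, 0.0, 322.1179], [0.0, 403.0688, 194.7603], [0.0, 0.0, 1.0]], 'origin': [0.1695, 0.8336, 0.804], 'rotation': [-0.1098, 0.395, 0.8834, -0.227]}
top {'intrinsics': [[511.4457, 0.0, 328.7213], [0.0, 511.4457, 201.3797], [0.0, 0.0, 1.0]], 'origin': [0.2943, 0.108, 1.5061], 'rotation': [-0.0706, 0.0693, 0.7056, -0.7017]}
0.1 [ 1.61173032e-01  9.86925763e-01 -8.35822578e-04 -3.05537632e-04] 0.08519000940566256
```

View pics/scene0.png

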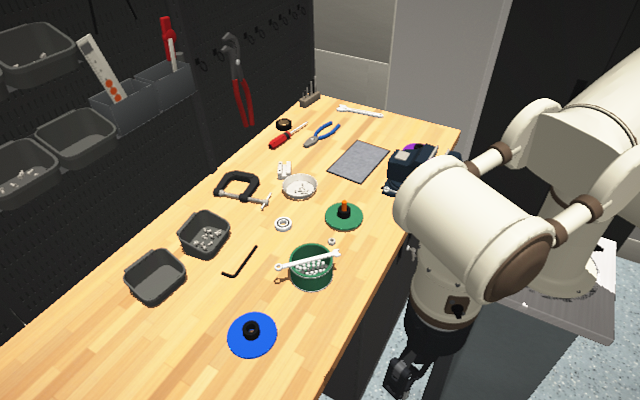

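View pics/top0.png

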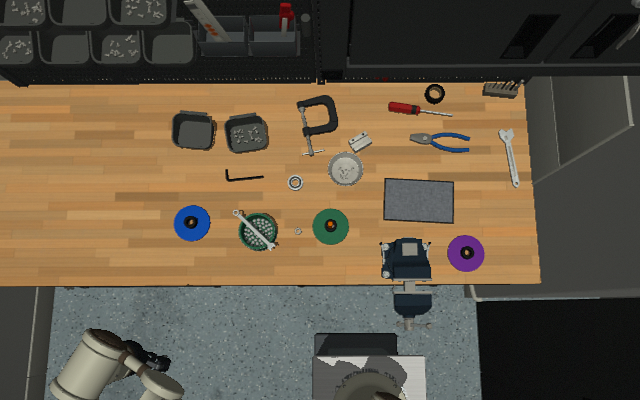

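The top view shows the tin at about (258,231) with the spanner on it running from (238,212) to (272,247). The lids are at (331,226), the mat at (418,201) and the nut at (298,231). There's a vise near the mat at (405,260).

```bash
cat > h.py <<'E'
import numpy as np, cv2
from plant import arm
from scipy.spatial.transform import Rotation as R
def P(n,p):
    m=arm.camera_model(n); q=(np.array(p)-m["origin"])@R.from_quat(m["rotation"]).as_matrix()
    u=m["intrinsics"]@np.array([q[0],-q[1],-q[2]]); return u[:2]/u[2]
def ray(n,px):
    m=arm.camera_model(n); d=np.linalg.inv(m["intrinsics"])@np.array([px[0],px[1],1.])
    return np.array(m["origin"]), R.from_quat(m["rotation"]).as_matrix()@(d*[1,-1,-1])
def onz(n,px,z):
    o,d=ray(n,px); return o+d*(z-o[2])/d[2]
def down(yaw): # tool y axis at world angle yaw (mod pi)
    c,s=np.cos(yaw),np.sin(yaw); y=np.array([c,s,0]); z=np.array([0,0,-1.]); x=np.cross(y,z)
    return R.from_matrix(np.c_[x,y,z]).as_quat()
def blobs(mask,amin=15):
    n,l,s,c=cv2.connectedComponentsWithStats(mask.astype(np.uint8))
    return [(s[i].tolist(),c[i].round(1).tolist(),l==i) for i in range(1,n) if s[i][4]>=amin]
def snap(n,f,box=None,k=3):
    im=arm.camera(n)
    v=im if box is None else cv2.resize(im[box[1]:box[3],box[0]:box[2]],None,fx=k,fy=k,interpolation=cv2.INTER_CUBIC)
    cv2.imwrite(f"pics/{f}.png",v[:,:,::-1]); return im
E
python3 - <<'E'
from h import *
for n in("scene","top"):
    m=arm.camera_model(n); print({k:v for k,v in m.items() if k not in("intrinsics","origin","rotation")})
    im=arm.camera(n); H=cv2.cvtColor(im,cv2.COLOR_RGB2HSV); h,s,v=[H[...,i].astype(int) for i in range(3)]
    print(n)
    for nm,mk in (("green",(h>60)&(h<95)&(s>100)&(v>30)),("orange",(h>3)&(h<14)&(s>190)&(v>120)),("grey",(abs(h-110)<25)&(s<80)&(v>60)&(v<140))):
        for st,c,b in blobs(mk,40 if nm!="orange" else 4):
            if nm=="grey" and st[4]<800: continue
            ys,xs=np.nonzero(b); pts=np.c_[xs,ys].astype(np.float32)
            hull=cv2.convexHull(pts)
            print(nm,st,c,"hull ell",cv2.fitEllipse(hull) if len(hull)>=5 else "", cv2.minAreaRect(pts) if nm=="grey" else "", onz(n,c,0).round(3))
ims=arm.camera("scene"); imt=arm.camera("top")
a=cv2.resize(ims[190:300,260:380],None,fx=5,fy=5,interpolation=cv2.INTER_CUBIC)[:,:]
cv2.imwrite("pics/c1.png",a[:,:,::-1])
b=cv2.resize(imt[190:270,215:365],None,fx=5,fy=5,interpolation=cv2.INTER_CUBIC)
cv2.imwrite("pics/c2.png",b[:,:,::-1])
E
```

```text
{}
scene
green [325, 203, 38, 27, 647] [343.5, 217.5] hull ell ((343.4941711425781, 216.2239227294922), (26.96945571899414, 37.41954803466797), 91.98594665527344)  [ 0.521  0.104 -0.   ]
green [290, 244, 39, 18, 392] [307.2, 251.2] hull ell ((308.6120910644531, 256.1681823730469), (24.954490661621094, 38.167972564697266), 78.65824127197266)  [0.548 0.26  0.   ]
green [292, 257, 40, 20, 130] [317.1, 268.1] hull ell ((310.991455078125, 260.9934997558594), (31.08197784423828, 40.83671569824219), 83.51021575927734)  [ 0.498  0.295 -0.   ]
green [291, 269, 41, 22, 436] [311.5, 281.6] hull ell ((311.1680908203125, 273.27496337890625), (33.6310920715332, 40.81312942504883), 86.26737213134766)  [0.49  0.337 0.   ]
orange [106, 81, 6, 6, 29] [108.6, 83.3] hull ell ((108.55701446533203, 83.31388854980469), (5.318618297576904, 5.82260274887085), 159.84681701660156)  [ 1.82  -0.153  0.   ]
orange [111, 88, 5, 6, 26] [113.0, 90.5] hull ell ((113.0, 90.5), (4.769696235656738, 5.507570743560791), 0.0)  [ 1.746 -0.115  0.   ]
orange [115, 95, 6, 6, 26] [117.3, 97.7] hull ell ((117.41915130615234, 97
[... 1200 characters left out ...]
8, 145] [247.9, 238.1] hull ell ((251.2892608642578, 236.29164123535156), (19.140207290649414, 33.49320602416992), 136.3569793701172)  [0.487 0.35  0.   ]
grey [384, 179, 69, 44, 2697] [418.5, 200.3] hull ell ((421.7788391113281, 200.6797332763672), (44.12071990966797, 118.69441986083984), 92.99706268310547) ((418.7046203613281, 200.31692504882812), (68.67188262939453, 39.93841552734375), 3.1798300743103027) [ 0.599 -0.16   0.   ]
grey [44, 285, 438, 115, 29325] [267.0, 333.9] hull ell ((260.2302551269531, 350.1976318359375), (179.93783569335938, 494.9462585449219), 90.36225128173828) ((262.4999694824219, 341.9999694824219), (436.99993896484375, 113.99998474121094), -0.0) [0.212 0.288 0.   ]
```

View pics/c1.png

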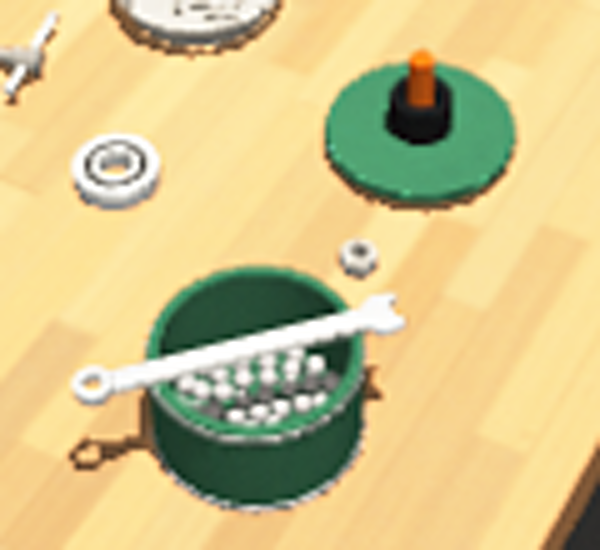

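View pics/c2.png

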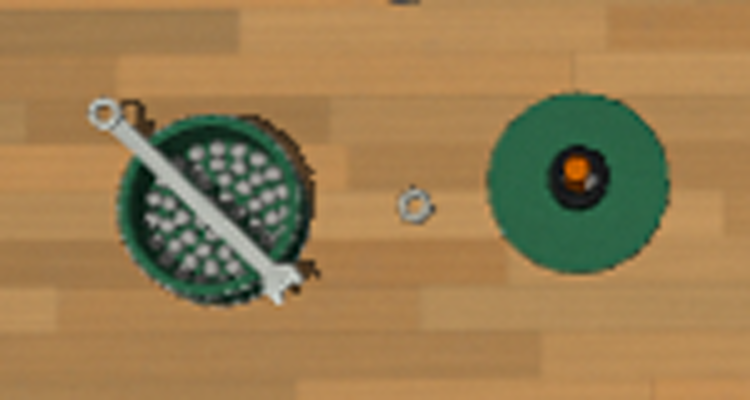

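```bash
python3 - <<'E'
from h import *
for nm,s,t,z in (("ring",(278.6,266.8),(236,212.8),.063),("jaw",(336,252.8),(271.6,246.2),.063),("rim",(311.1,260.6),(257.3,231),.06),("lid",(343.5,216.2),(330.43,225.97),.013),("stemtop",(344.2,201),(330.2,223.3),.067),("mat",(358,161),(418.6,200.3),.003)):
    print(nm,onz("scene",s,z).round(4),onz("top",t,z).round(4))
# top mat orientation
im=arm.camera("top");g=cv2.cvtColor(im,cv2.COLOR_RGB2HSV)
mk=np.zeros((400,640),bool);h,s,v=[g[...,i].astype(int) for i in range(3)]
mk=(abs(h-110)<25)&(s<80)&(v>60)&(v<140);b=blobs(mk[150:250,350:480],800)[0][2]
ys,xs=np.nonzero(b);box=cv2.boxPoints(cv2.minAreaRect(np.c_[xs+350,ys+150].astype(np.float32)))
print([onz("top",p,.003).round(3).tolist() for p in box])
E
cat > ov.py <<'E'
from h import *
import sys
def circ(im,n,c,r,z,col,o,k):
    a=np.linspace(0,2*np.pi,60); p=np.array([(P(n,[c[0]+r*np.cos(t),c[1]+r*np.sin(t),z])-o)*k for t in a])
    cv2.polylines(im,[(p+k/2-.5).astype(np.int32)],True,col,1)
tin=eval(sys.argv[1]);lid=eval(sys.argv[2]);out=[]
for n,b in(("scene",(270,195,370,300)),("top",(230,195,360,255))):
    im=arm.camera(n);k=5;v=cv2.resize(im[b[1]:b[3],b[0]:b[2]],None,fx=k,fy=k,interpolation=cv2.INTER_CUBIC)[:,:,::-1].copy();o=np.array(b[:2])
    circ(v,n,tin,.052,.06,(0,0,255),o,k);circ(v,n,tin,.0455,.06,(255,0,255),o,k)
    circ(v,n,lid,.054,.015,(0,0,255),o,k);circ(v,n,lid,.018,.039,(255,0,255),o,k);circ(v,n,lid,.007,.067,(255,255,0),o,k)
    out.append(v)
v=cv2.copyMakeBorder(out[0],0,0,0,150,cv2.BORDER_CONSTANT)
v=np.vstack([out[1],v]); cv2.imwrite(f"pics/{sys.argv[3]}.png",cv2.resize(v,None,fx=.72,fy=.72,interpolation=cv2.INTER_AREA))
E
```

```text
ring [0.5525 0.3766 0.063 ] [0.5524 0.3758 0.063 ]
jaw [0.4555 0.2762 0.063 ] [0.4559 0.2722 0.063 ]
rim [0.497  0.3229 0.06  ] [0.4999 0.314  0.06  ]
lid [0.518  0.1117 0.013 ] [0.5203 0.1053 0.013 ]
stemtop [0.519 0.108 0.067] [0.5198 0.106  0.067 ]
mat [ 0.5975 -0.1509  0.003 ] [ 0.5981 -0.1595  0.003 ]
[[0.544, -0.052, 0.003], [0.666, -0.062, 0.003], [0.653, -0.268, 0.003], [0.531, -0.255, 0.003]]
```

```bash
python3 ov.py "(.498,.3215)" "(.5195,.107)" ov1
```

```text
(no output)
```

View pics/ov1.png

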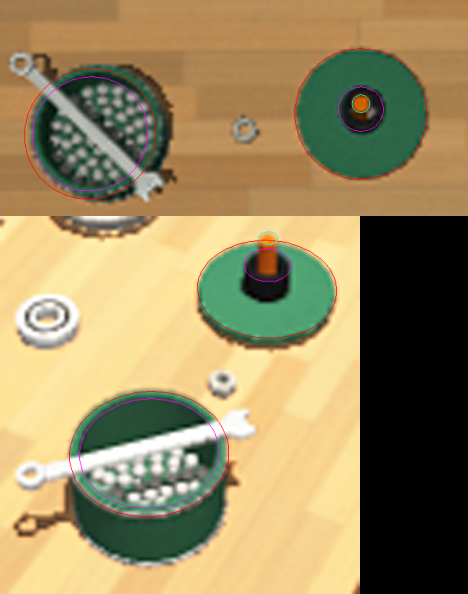

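The rings on the lids fit to within 2–3 mm. The scene and top cameras disagree on the tin by about 5 mm, so I'll refine it at close range once the spanner is off. I'll move the spanner now.

Run:
```python
from h import *
print(onz("top",(405,238),.1), onz("top",(385,238),.1))
sp=np.array([.504,.3245]);q=down(np.radians(136.5))
arm.gripper_to(.035,40)
arm.goto([*sp,.17],q); print(arm.current_joint_pos())
arm.servo_line([*sp,.059],vel=.08)
print(arm.current_ft_force(),arm.current_tool_pos())
arm.gripper_to(.0,40); print(arm.current_finger_gap(),arm.current_finger_force())
arm.servo_line([*sp,.16],vel=.08); print(arm.current_finger_gap(),arm.current_finger_force(),arm.current_t())
snap("scene","sp1",(230,130,430,330),3)
q2=down(np.radians(176)); print(arm.inverse_kinematics([.6,-.155,.2],q2))
```

```text
[ 0.47240426 -0.10040292  0.1       ] [ 0.47271081 -0.04514872  0.1       ]
[ 3.71596226e-01  2.71604355e-01  1.58895103e+00  3.11187543e-04
  1.28088810e+00 -2.01105936e+00]
[0.85557348 0.45052535 0.16555016] [0.50448441 0.32471762 0.05968651]
0.008610623218368424 40.30425310134888
0.008209420088203601 39.95718598365784 5.8667
[-4.47515754e-01  2.95686920e-01  1.49859933e+00 -4.44089210e-16
  1.34730640e+00  2.76389007e+00]
```

View pics/sp1.png

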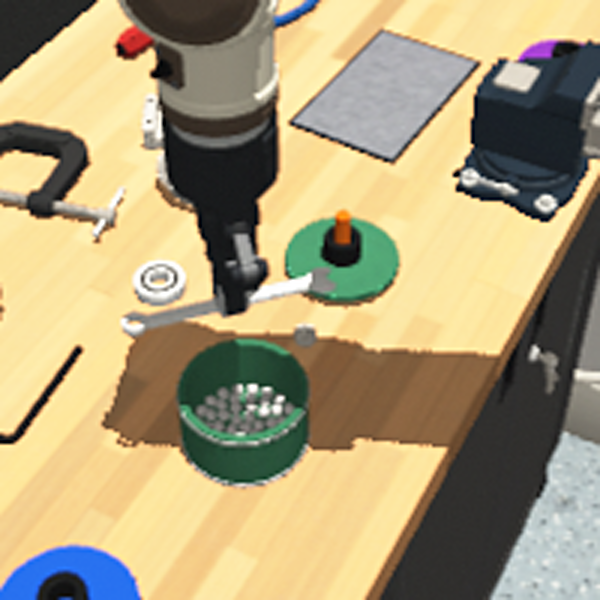

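The spanner is held level and the tin is now open. Next I'll put the spanner on the mat at the same yaw.

Run:
```python
from h import *
q=down(np.radians(136.5)); m=[.6,-.155]
arm.goto([*m,.17],q); print(arm.current_joint_pos().round(2),arm.current_finger_gap())
arm.servo_line([*m,.03],vel=.12); f0=arm.current_ft_force()
for z in (.012,.008,.006,.0045,.0035):
    arm.servo_line([*m,z],vel=.04); f=arm.current_ft_force()-f0; print(z,arm.current_tool_pos()[2].round(4),f.round(2))
    if f[2]>3: break
arm.gripper_to(.035); arm.wait(.2)
arm.servo_line([*m,.15],vel=.15); print(arm.current_t())
# go to above lids, tool y chosen to clear nut
l=[.5195,.107]
arm.goto([*l,.16],down(np.radians(90))); print(arm.current_joint_pos().round(2),arm.current_t())
a=arm.camera("scene"); b=arm.camera("top")
H=cv2.cvtColor(a,cv2.COLOR_RGB2BGR)
va=cv2.resize(H[110:310,270:440],None,fx=2.4,fy=2.4,interpolation=cv2.INTER_CUBIC)
vb=cv2.resize(b[150:270,220:460,::-1],None,fx=3,fy=3,interpolation=cv2.INTER_CUBIC)
np.savez("f1.npz",a=a,b=b)
c=np.zeros((480,800,3),np.uint8); c[:480,:408]=va; vb=cv2.resize(vb,(390,195));c[:195,410:]=vb
cv2.imwrite("pics/m1.png",c)
```

```text
[-0.45  0.32  1.53  0.    1.29 -2.83] 0.008702886636487063
0.012 0.0118 [-1.25  0.05  0.47]
0.008 0.0078 [-0.12  0.48  0.45]
0.006 0.0059 [ 0.02  0.37 -0.  ]
0.0045 0.0044 [-0.23  0.43  1.25]
0.0035 0.0035 [-0.27 -0.86  0.29]
12.3167
[-0.03  0.11  1.8  -0.    1.23 -1.6 ] 13.45
```

View pics/m1.png

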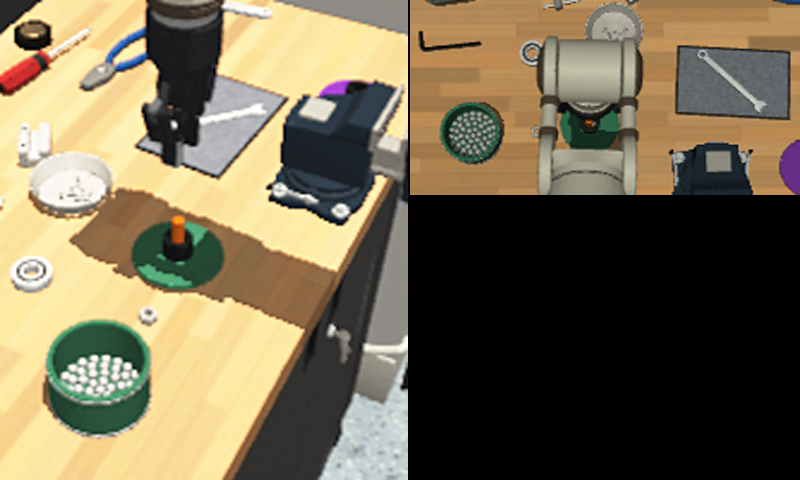

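The spanner is flat in the middle of the mat (top pixel about (418,198)). Next I'll centre the stem by squeezing it at two yaws. That gives me the lids' exact position, which I can use to correct each camera's bias on the tin.

```bash
cat >> h.py <<'E'
from scipy.optimize import least_squares
def fitc(n,im,roi,r,z):
    """centre of circle of radius r at height z: far-side silhouette of green blob in roi"""
    H=cv2.cvtColor(im,cv2.COLOR_RGB2HSV); h,s,v=[H[...,i].astype(int) for i in range(3)]
    g=((h>60)&(h<95)&(s>90)&(v>25)).astype(np.uint8); k=np.zeros_like(g); k[roi[1]:roi[3],roi[0]:roi[2]]=1; g*=k
    C=cv2.findContours(g,cv2.RETR_EXTERNAL,cv2.CHAIN_APPROX_NONE)[0]
    hull=cv2.convexHull(np.vstack(C))[:,0].astype(float)
    c0=hull.mean(0); hull+=.5*(hull-c0)/np.linalg.norm(hull-c0,axis=1)[:,None]  # pixel outer edge
    p=np.array([onz(n,x,z)[:2] for x in hull]); cam=np.array(arm.camera_model(n)["origin"])[:2]
    c=p.mean(0)
    for _ in range(4):
        d=(c-cam)/np.linalg.norm(c-cam); k=p[(p-c)@d>-.005]
        s=least_squares(lambda c:np.linalg.norm(k-c,axis=1)-r,c,loss="soft_l1",f_scale=.001); c=s.x
    return c.round(4),len(k),np.abs(s.fun).mean().round(4)
TIN={"scene":(280,235,345,305),"top":(232,205,285,260)}; LID={"scene":(318,196,370,240),"top":(305,200,356,250)}
E
python3 - <<'E'
from h import *
l=[.5195,.107]
arm.gripper_to(.035,25)
for yaw in (90,180):
    q=down(np.radians(yaw)); 
    if yaw==180: arm.servo_line([*l,.085],attitude=q,vel=.03)
    arm.servo_line([*l,.046],vel=.08)
    arm.gripper_to(0,25); print(yaw,arm.current_finger_gap(),arm.current_tool_pos(),arm.current_joint_pos().round(2)); arm.gripper_to(.035)
    arm.servo_line([*l,.085],vel=.1)
a=arm.camera("scene")
print("scene lid",fitc("scene",a,LID["scene"],.054,.015),"tin",fitc("scene",a,TIN["scene"],.0525,.06))
arm.goto([*l[:1],.0-.07,.2],down(np.radians(120)))
b=arm.camera("top");a=arm.camera("scene");np.savez("f2.npz",a=a,b=b)
print("scene lid",fitc("scene",a,LID["scene"],.054,.015),"tin",fitc("scene",a,TIN["scene"],.0525,.06))
print("top lid",fitc("top",b,LID["top"],.054,.015),"tin",fitc("top",b,TIN["top"],.0525,.06),arm.current_t())
E
```

```text
90 0.012725225216705119 [0.51981831 0.10714261 0.0464344 ] [-0.02  0.27  1.86  0.    1.01 -1.6 ]Traceback (most recent call last):
  File "<stdin>", line 6, in <module>
plant.Unreachable: the arm cannot follow that straight line within its joint ranges
```

Run:
```python
from h import *
l=[.5195,.107]; q=down(0)
arm.goto([*l,.12],q); arm.servo_line([*l,.046],vel=.08)
arm.gripper_to(0,25); print(arm.current_finger_gap(),arm.current_tool_pos(),arm.current_joint_pos().round(2)); arm.gripper_to(.035)
arm.servo_line([*l,.12],vel=.1)
arm.goto([.52,-.09,.22],down(np.radians(60)))
b=arm.camera("top");a=arm.camera("scene");np.savez("f2.npz",a=a,b=b)
print("scene lid",fitc("scene",a,LID["scene"],.054,.015),"tin",fitc("scene",a,TIN["scene"],.0525,.06))
print("top lid",fitc("top",b,LID["top"],.054,.015),"tin",fitc("top",b,TIN["top"],.0525,.06),arm.current_t())
```

```text
0.012830455179648155 [0.51990098 0.10699227 0.04655711] [-0.02  0.27  1.86 -0.    1.01 -0.02]
scene lid (array([0.5194, 0.1103]), 12, np.float64(0.0006)) tin (array([0.4995, 0.3217]), 11, np.float64(0.0005))
top lid (array([0.5203, 0.1052]), 12, np.float64(0.0005)) tin (array([0.5011, 0.3159]), 13, np.float64(0.0003)) 21.95
```

Corrected by the known lid position, both cameras agree that the tin is at about (0.5003, 0.318). Now I'll carry the lids over.

Run:
```python
from h import *
l=[.5198,.107]; t=[.5001,.318]; q=down(0)
arm.goto([*l,.12],q); arm.servo_line([*l,.0445],vel=.1)
z0=arm.current_tool_pos()[2]
arm.gripper_to(0,70); print(arm.current_finger_gap(),z0)
f0=arm.current_ft_force()
arm.servo_line([*l,.13],vel=.06); print("lift",arm.current_ft_force()-f0,arm.current_finger_gap())
arm.servo_line([*t,.13],vel=.08); arm.wait(.2)
a=arm.camera("scene");b=arm.camera("top")
va=cv2.resize(a[180:300,270:380,::-1],None,fx=4,fy=4,interpolation=cv2.INTER_CUBIC); cv2.imwrite("pics/over.png",va)
np.savez("f3.npz",a=a,b=b)
# lid silhouette at z
z=.015+.13-.0445
print("scene lid",fitc("scene",a,(285,210,345,262),.054,z),arm.current_tool_pos(),arm.current_ft_force()-f0,arm.current_t())
```

```text
0.011573842928277019 0.04517219342021369
lift [ 1.28081566  0.96769546 -6.30154541] 0.011426947011975792
scene lid (array([0.4985, 0.3206]), 9, np.float64(0.0007)) [0.50013025 0.31792204 0.13000191] [ 1.36180668  1.63080092 -7.03344681] 29.15
```

View pics/over.png

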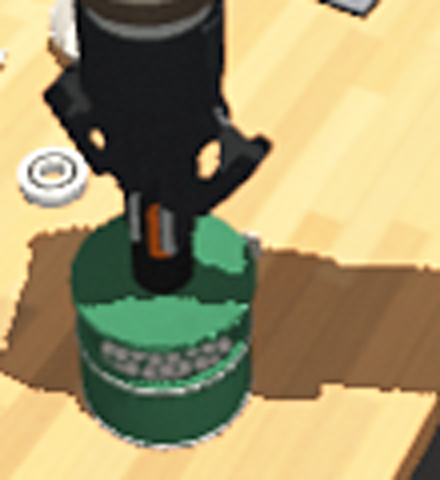

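The lids hang level and are within about 1 mm of the tin's axis in the scene view. Lowering them with force checks.

Run:
```python
from h import *
t=[.5005,.3185]; dz=.0452   # tcp height above inner-lid underside
f0=arm.current_ft_force(); print(f0)
home=.052+dz
for z in (home+.012,home+.008,home+.006,home+.004,home+.0025,home+.001,home,home-.0007):
    arm.servo_line([*t,z],vel=.03); arm.wait(.1); f=arm.current_ft_force()-f0; print(round(z-home,4),(arm.current_tool_pos()[2]-home).round(4),f.round(2))
    if f[2]>6 or np.hypot(*f[:2])>5: print("contact");break
snap("scene","low",(270,180,380,300),4);print(arm.current_t())
```

```text
[ 0.12531367  0.70403308 -2.31817292]
0.012 0.0123 [-0.08 -1.09  0.48]
0.008 0.008 [-0.23 -0.96  1.26]
0.006 0.006 [-0.48 -1.24  0.72]
0.004 0.004 [-0.84 -0.9   0.2 ]
0.0025 0.0025 [ 0.36 -1.12  0.42]
0.001 0.001 [ 0.36 -0.66 -0.32]
0.0 0.0002 [-0.37  0.27  0.8 ]
-0.0007 0.0002 [-3.24 -1.7   8.4 ]
contact
32.625
```

Contact came exactly at the home height, so the inner lid is seated. I'll release the stem, check, then grip the collar.

Run:
```python
from h import *
t=[.5005,.3185]
arm.gripper_to(.035); arm.wait(.4)
arm.servo_line([*t,.15],vel=.1)
arm.gripper_to(.06); a=snap("scene","seat",(270,180,380,300),4)
print("scene lid",fitc("scene",a,(285,225,345,270),.054,.067),arm.current_t())
```

```text
scene lid (array([0.5002, 0.3202]), 11, np.float64(0.0006)) 34.475
```

View pics/seat.png

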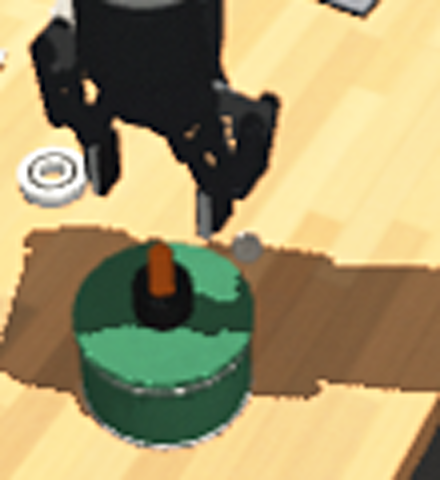

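The lids sit level and flush on the tin with the stem upright. I'll grip the collar and lift.

Run:
```python
from h import *
t=[.5005,.3185]
arm.servo_line([*t,.072],vel=.08); f0=arm.current_ft_force()
arm.gripper_to(.0,40); arm.wait(.2); print(arm.current_finger_gap(),arm.current_finger_force(),(arm.current_ft_force()-f0).round(2),arm.current_tool_pos())
if arm.current_finger_gap()>.03:
    for z in (.08,.1,.125,.15): arm.servo_line([*t,z],vel=.04); print(z,(arm.current_ft_force()-f0).round(2),arm.current_finger_gap())
arm.wait(.3)
snap("scene","end",(270,160,380,300),4);print(arm.current_t())
```

```text
0.034089970572896214 40.47317013144493 [ 0.15 -0.22  5.68] [0.50122071 0.31875237 0.07290448]
0.08 [0.22 0.9  0.04] 0.03396532827513511
0.1 [ 0.6   0.93 -0.74] 0.03353737660312151
0.125 [ 1.18  0.24 -0.74] 0.033659661381596685
0.15 [ 0.11  0.77 -1.12] 0.033898935824288455
39.05
```

View pics/end.png

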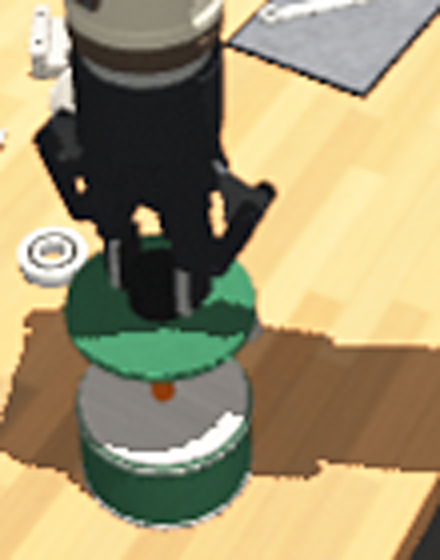

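The outer lid is held level, about 77 mm above its nested place and clear of the stem, and the inner lid is still seated on the rim.

```bash
python3 -c "
from plant import arm
print(arm.job_done())"
```

```text
the job is handed in; nothing more can be done
None
```

I handed the job in at about 39 s: the spanner lies flat on the mat, the inner lid looks fully seated in the tin, and the arm holds the outer lid level about 77 mm above its nested place; the hand-in call returned no verdict.

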